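# Raise the sun picture on its rolling bar

## Robot

A 6-joint arm with a two-finger parallel gripper is mounted at the origin on the work surface. World frame = base frame: x ahead of the robot, y to its left, z up, the work surface at z = 0. Lengths are in m, angles in degrees, forces in N, time in s.
With the tool pointing down it reaches from about 0.325 to 0.85 m from the base axis. Payload 15.5 kg.
Tool frame: the origin (TCP) lies midway between the tips of the shut fingers; the grasp point (between the pads) lies 19 mm behind it; y points along the fingers, x is the direction in which the jaws open and shut, and the axes are right-handed (so a half turn about y gives the same grasp; the last joint's range is limited). The gripper opens to 91 mm and grips with 3 to 60 N. Pads are 32 mm wide; open, the fingers measure 118 mm over their backs; the gripper's body (76 mm by 178 mm) begins 60 mm behind the grasp point.
Start: joints at [-72.279, 28.281, 77.091, -0, 74.628, -5.472], TCP at [0.246, -0.574, 0.214] pointing down, gripper open.
Joint ranges: [-166.48, 166.48], [-47.26, 123.95], [12.59, 153.08], [-70.14, 250.14], [6.76, 159.57], [-176.63, 176.63]. Speed limits (degrees/s): [108.29, 108.29, 147.25, 172.46, 172.46, 172.46].

## Interface

Orientations are given as a 3x3 rotation matrix whose columns are the frame's x, y, z axes.
In Python, from bench import ctrl gives the robot as it stands. The module is installed in compiled form; this text tells all that it offers. Calls block until the motion is done:
- ctrl.goto(position, orientation): joint-space move of the TCP to a pose.
- ctrl.move_l(position, vel=0.15, ori=None, contact_N=None): straight line of the TCP; ori=None keeps the orientation; vel is the mean speed in m/s. With contact_N (N) it stops when the force on the tool has changed by that much, and returns True; else False.
- ctrl.movej(angles): joint-space move.
- ctrl.command_gripper(opening): opening from 0.0 (shut) to 1.0 (fully open); the grip force is fixed at half the most; returns when the fingers have stopped.
- ctrl.sleep(seconds).
- ctrl.ik(position, orientation): joint angles nearest the present ones, or None.
- ctrl.read_camera(name): name is "scene" or "side" or "wrist"; returns the picture (400x640x3 uint8, blue, green, red); there is no depth.
- ctrl.camera_params(name): a dict with "fx", "fy", "cx", "cy" (pixels), "D" ([k1, k2, p1, p2, k3] as OpenCV has them; the pictures are not rectified), "pose" (4x4, takes a point from camera to world coordinates); the wrist camera has in their place "T_tool_cam" (4x4, takes a point from camera to tool coordinates, whose origin is the TCP and whose axes are the tool frame's). Camera axes: x right, y up, looking along -z (the intrinsics and any distortion apply to the point x, -y, -z); pixel columns grow to the right and rows downward; lengths in m; the calibration is good to about 2 mm. A picture is of the moment at which its call begins: read the wrist's pose just before it. camera_params takes no time and is no camera call.
A pose or a line that the arm cannot do raises ctrl.MotionError and nothing moves.
- ctrl.sign_off(): hands the job in, once; it reports no verdict.
Readings, each from a call of its own:
- ctrl.current_t(): time.
- ctrl.current_q(): joint angles.
- ctrl.current_dq(): joint speeds.
- ctrl.current_effort(): joint torques, N m.
- ctrl.current_tool_pos(): TCP position.
- ctrl.current_eef_rot(): TCP orientation.
- ctrl.current_contact_force(): force on the tool from outside, world axes, zero at the start.
- ctrl.current_wrist_torque(): the same for the moment, N m.
- ctrl.current_grip_width(): opening from 0.0 (shut) to 1.0 (fully open).
Only numpy, scipy, OpenCV 4.12 (cv2) and the standard library are available. Lean on these libraries where they do the work, as an engineer would, in place of code of your own. Each camera call takes 0.05 s, during which the arm holds its last target.

## Task

Two small pictures lean back on round wooden bars that lie in V-groove stands. Roll the bar of the yellow sun picture in its groove, without lifting it out, until the flat planed along the bar settles on the groove wall and the picture stands upright by itself, then let go. Leave the blue boat picture lowered as it is.

Things in the scene. Friction and masses are not known exactly. Their poses are not given: they have to be found in the camera images.
- sun_bar: Brown wooden bar, 50 mm diameter, 150 mm long, 0.25 kg, loose in its stand, with the YELLOW sun picture. Origin mid-length on its centre line, y along it, z up the picture board. At first z leans 50 degrees towards the stand's +x; roll it towards -x until z is vertical. A 29 mm wide flat along the bar, 20.6 mm from the centre line, faces midway between -x and -z. Waxed: turns easily, stays put.
- sun_edge (a point): Middle of the free edge of the yellow picture board, 85 mm from the bar's centre line; axes as the bar's. The board is 6 mm thick in x and 90 mm wide in y, centred on this point, yellow all over, the picture on its -x face. At first the point is about 65 mm beyond the centre line towards the stand's +x and 102 mm above the table; upright, 129 mm. Pushing it over there takes 1 to 2 N.
- sun_stand: Pale wooden V-block under the yellow picture, fixed: 100 (x) by 110 (y) by 44 mm high, origin under its centre, z up. Groove along y, walls at 45 degrees, bottom 12 mm above the table, rims at x = -32 and 32 mm. The bar's centre line is at x 0, z 47 mm while it lies on its round sides, at x -3, z 44 mm with the picture upright and the flat on the -x wall.
- sea_bar: The bar with the BLUE picture (white boat on the sea): same shape, axes and starting lean, in a stand of its own like the other one. To be left as it is.

How it is judged (in metres and radians):
At the end, for the whole second after the job is handed in: Yellow picture upright within 11 degrees and at rest, its bar lying in its own groove with the flat on the -x wall (centre line under 50 mm high, x -12 to +6 mm, y within 40 mm in the stand's frame); blue picture still leaning over 40 degrees, its bar moved under 20 mm; nothing held (angle between sun_bar's own z axis and vertical below 0.2 rad and x of sun_bar in the frame of sun_stand between -0.012 and 0.006 m and y of sun_bar in the frame of sun_stand between -0.04 and 0.04 m and z of sun_bar in the frame of sun_stand below 0.05 m and linear speed of sun_bar below 0.02 m/s and angle between sea_bar's own z axis and vertical above 0.7 rad and distance of sea_bar from where it was at the start of the episode below 0.02 m); the robot touches nothing.
It fails at once if the yellow picture's bar is lifted out of its groove (centre line more than 67 mm above the table) (z of sun_bar in the frame of sun_stand above 0.067 m).
It fails at once if the blue picture is raised or its bar shifted (lean under 40 degrees or moved more than 20 mm) (angle between sea_bar's own z axis and vertical below 0.7 rad or distance of sea_bar from where it was at the start of the episode above 0.02 m).
It also fails if it takes over 40 s, if anything falls off the work surface, if the arm or the gripper's body presses on something with over 40 N, if the wrist force passes 120 N, or if a joint passes its speed limit or range.

## Working session

There is one attempt and no reset: what is moved stays moved. The work goes in short steps, each a Python script; the robot and the scene stay as the last script left them, time stands still between calls to the robot, and variables do not carry over. Pictures are saved under pics/ and viewed, and the job is handed in when it is done.

```bash
mkdir -p pics
python3 - <<'E'
from bench import ctrl
import cv2
for n in ["scene","side","wrist"]:
    cv2.imwrite(f"pics/{n}0.png",ctrl.read_camera(n))
    p=ctrl.camera_params(n);print(n,p)
print(ctrl.current_t(),ctrl.current_tool_pos(),ctrl.current_eef_rot())
E
```

```text
scene {'fx': 389.5732862870654, 'fy': 389.5732862870654, 'cx': 322.8424018569784, 'cy': 204.0977572422673, 'D': array([-0.01359768,  0.        ,  0.        ,  0.        ,  0.        ]), 'pose': array([[-0.81607959, -0.33460974,  0.47122226,  0.90597548],
       [ 0.57793034, -0.46787981,  0.66864415,  0.50447382],
       [-0.00325947,  0.81800049,  0.57520829,  0.52635113],
       [ 0.        ,  0.        ,  0.        ,  1.        ]])}
side {'fx': 390.7143499941778, 'fy': 390.7143499941778, 'cx': 313.73980183244345, 'cy': 192.42903204283803, 'D': array([-0.01750245,  0.        ,  0.        ,  0.        ,  0.        ]), 'pose': array([[-0.96890791,  0.12774398, -0.2118937 ,  0.34701418],
       [-0.24725259, -0.53155816,  0.8101309 ,  0.67333675],
       [-0.00914448,  0.8373335 ,  0.54661594,  0.52319963],
       [ 0.        ,  0.        ,  0.        ,  1.        ]])}
wrist {'fx': 347.76749323241, 'fy': 347.76749323241, 'cx': 319.7391018591422, 'cy': 198.34897000275785, 'D': array([-0.03747026,  0.        ,  0.        ,  0.        ,  0.        ]), 'T_tool_cam': array([[ 9.99999906e-01, -4.21878019e-04,  9.84433744e-05,
        -1.26179464e-04],
       [ 1.99096762e-04,  2.45739385e-01, -9.69335914e-01,
        -1.72174153e-01],
       [ 3.84750101e-04,  9.69335843e-01,  2.45739446e-01,
         6.87205166e-02],
       [ 0.00000000e+00,  0.00000000e+00,  0.00000000e+00,
         1.00000000e+00]])}
0.15 [ 0.24605905 -0.57422169  0.21348373] [[ 3.93831911e-01 -2.80153781e-04  9.19182434e-01]
 [-9.19182030e-01  8.65788085e-04  3.93832002e-01]
 [-9.06150724e-04 -9.99999586e-01  8.34626549e-05]]
```

View pics/scene0.png

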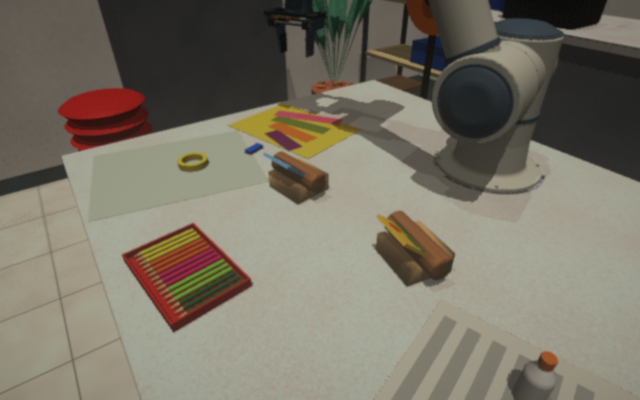

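View pics/side0.png

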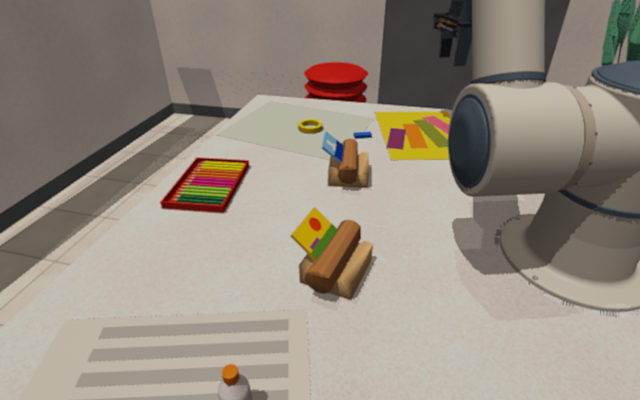

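View pics/wrist0.png

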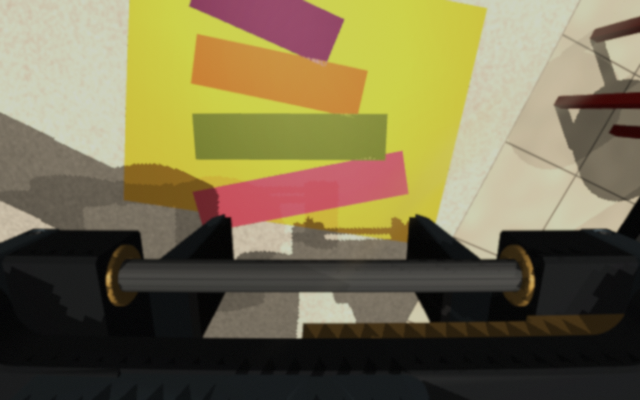

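Run:
```python
import cv2
a=cv2.imread("pics/side0.png")[195:310,270:400];cv2.imwrite("pics/side0c.png",cv2.resize(a,None,fx=5,fy=5,interpolation=cv2.INTER_CUBIC))
a=cv2.imread("pics/scene0.png")[195:300,360:480];cv2.imwrite("pics/scene0c.png",cv2.resize(a,None,fx=5,fy=5,interpolation=cv2.INTER_CUBIC))
```

```text
(no output)
```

View pics/side0c.png

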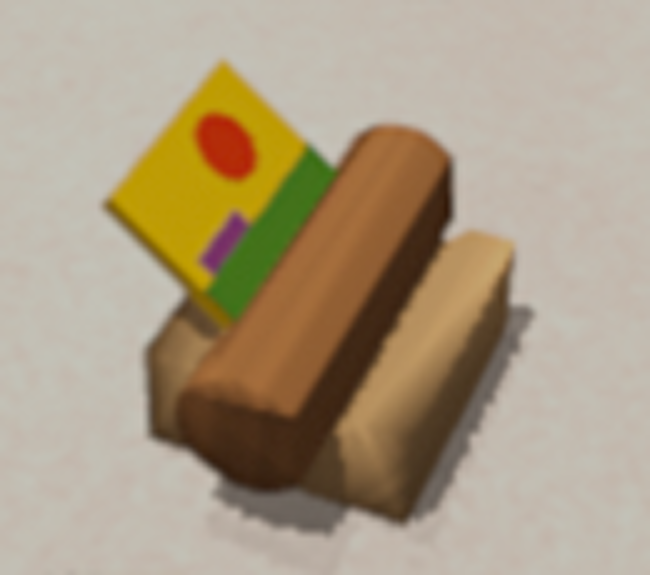

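View pics/scene0c.png

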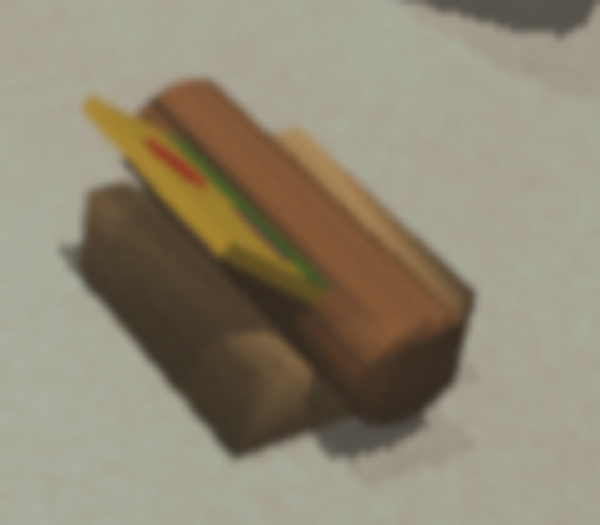

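```bash
cat > h.py <<'E'
import numpy as np,cv2
from bench import ctrl
from scipy.optimize import least_squares
def proj(n,P):
    p=ctrl.camera_params(n);T=np.linalg.inv(p["pose"])
    q=(T[:3,:3]@np.asarray(P,float).T).T+T[:3,3]
    q=q*[1,-1,-1]
    K=np.array([[p["fx"],0,p["cx"]],[0,p["fy"],p["cy"]],[0,0,1]])
    return cv2.projectPoints(q.reshape(-1,1,3),np.zeros(3),np.zeros(3),K,p["D"])[0].reshape(-1,2)
def w(v,P):
    c,s=np.cos(v[2]),np.sin(v[2]);P=np.asarray(P)
    return np.c_[v[0]+c*P[:,0]-s*P[:,1],v[1]+s*P[:,0]+c*P[:,1],P[:,2]]
def bar(s,th,P,x0=0,z0=.047):
    P=np.asarray(P);c,t=np.cos(th),np.sin(th)
    return np.c_[x0+P[:,0]*c+P[:,2]*t,P[:,1]+s,z0-P[:,0]*t+P[:,2]*c]
E
python3 - <<'E'
from h import *
S=np.array([[-50,55,0],[-50,-55,44],[50,55,0],[50,55,44]])/1e3; sp=[[350.6,299.4],[372.6,243.6],[300.4,282],[300,265]]
C=np.array([[50,55,0],[50,-55,44],[50,-55,0],[-50,55,44]])/1e3; cp=[[407.4,286],[377,233],[377,247.4],[454.6,253.6]]
B=np.array([[-3,45,85],[-3,-45,85]])/1e3; bs=[[291,236],[314.6,207]]; bc=[[404.4,245.4],[378,214.4]]
def f(v):
    W=w(v,bar(v[3],v[4],B))
    return np.r_[proj("side",w(v,S))-sp,proj("scene",w(v,C))-cp,proj("side",W)-bs,proj("scene",W)-bc].ravel()
best=None
for y in (-.6,0,.6):
    r=least_squares(f,[.5,.1,y,0,.87],loss="soft_l1",x_scale=[.1,.1,.5,.05,.2])
    print(r.cost,r.x,np.degrees(r.x[[2,4]]))
    print(f(r.x).reshape(-1,2).round(1).tolist())
E
```

```text
6.35975792426971 [ 0.44071334  0.14797439 -0.20574971  0.00650087  0.91377045] [-11.78859     52.35519031]
[[0.7, 0.9], [1.4, -0.6], [-0.5, -0.2], [-0.9, -1.0], [-0.7, 0.4], [0.9, -0.9], [-0.8, 1.7], [1.3, -0.5], [0.0, -1.0], [-0.3, 0.3], [0.6, -0.4], [-0.5, 0.8]]
6.359757924273157 [ 0.44071333  0.14797439 -0.20574974  0.00650087  0.91377046] [-11.78859181  52.35519095]
[[0.7, 0.9], [1.4, -0.6], [-0.5, -0.2], [-0.9, -1.0], [-0.7, 0.4], [0.9, -0.9], [-0.8, 1.7], [1.3, -0.5], [0.0, -1.0], [-0.3, 0.3], [0.6, -0.4], [-0.5, 0.8]]
6.359757924269884 [ 0.44071334  0.14797439 -0.20574971  0.00650087  0.91377045] [-11.7885901  52.3551903]
[[0.7, 0.9], [1.4, -0.6], [-0.5, -0.2], [-0.9, -1.0], [-0.7, 0.4], [0.9, -0.9], [-0.8, 1.7], [1.3, -0.5], [0.0, -1.0], [-0.3, 0.3], [0.6, -0.4], [-0.5, 0.8]]
```

```bash
cat >> h.py <<'E'
V=np.array([0.44071,0.14797,-0.20575]);YB=.0065
ax=np.array([np.cos(V[2]),np.sin(V[2]),0]);ay=np.array([-np.sin(V[2]),np.cos(V[2]),0]);az=np.array([0,0,1.])
def sp(x,y,z): return w(V,np.array([[x,y,z]]))[0]
def ori(s): return np.c_[s*ay,-az,np.cross(s*ay,-az)]
def inst(p): 
    d=np.asarray(p)-[V[0],V[1],0]; return np.array([d@ax,d@ay,d[2]])
E
python3 - <<'E'
from h import *
for s in (1,-1):
    for x in (.12,0): print(s,x,np.round(ctrl.ik(sp(x,YB,.08),ori(s)),1) if ctrl.ik(sp(x,YB,.08),ori(s)) is not None else None)
E
```

```text
1 0.12 [  7.1  33.5  92.5  -0.   54.  -71.1]
1 0 [ 11.9  27.3 107.4  -0.   45.3 -66.3]
-1 0.12 [  7.1  33.5  92.5  -0.   54.  108.9]
-1 0 [ 11.9  27.3 107.4  -0.   45.3 113.7]
```

Run:
```python
from h import *
R=ori(1)
p=np.array(ctrl.current_tool_pos());p[2]=.28
ctrl.goto(sp(.125,YB,.25),R); print(ctrl.current_t())
ctrl.command_gripper(0.0); print(ctrl.current_t())
ctrl.move_l(sp(.125,YB,.08),vel=.12)
ctrl.sleep(.3)
print(ctrl.current_t(),ctrl.current_contact_force(),inst(ctrl.current_tool_pos()))
cv2.imwrite("pics/side1.png",ctrl.read_camera("side")); cv2.imwrite("pics/scene1.png",ctrl.read_camera("scene"))
for n,(x,y) in dict(side=(230,150),scene=(340,150)).items():
    a=cv2.imread(f"pics/{n}1.png")[y:y+150,x:x+190];cv2.imwrite(f"pics/{n}1c.png",cv2.resize(a,None,fx=4,fy=4))
```

```text
2.875
4.2417
6.1083 [-0.97678027 -0.81310222 -0.36410926] [0.12508077 0.00652448 0.08022162]
```

View pics/side1c.png

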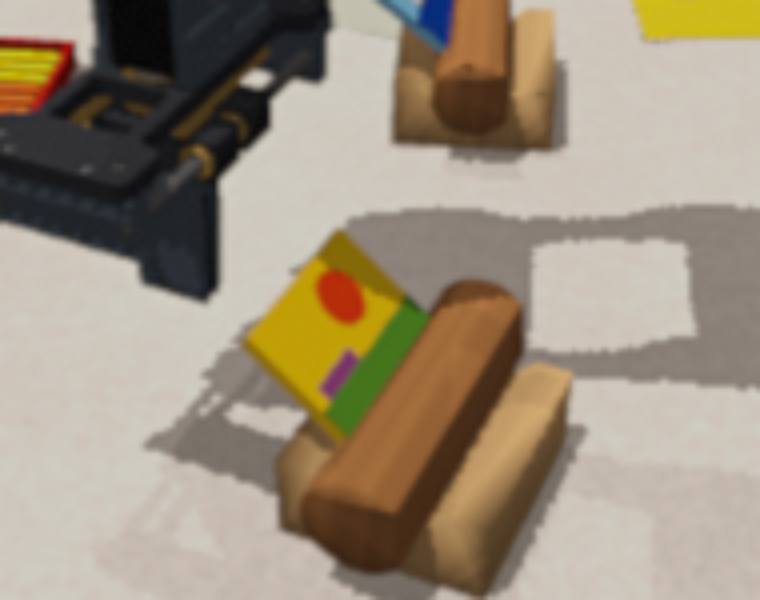

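View pics/scene1c.png

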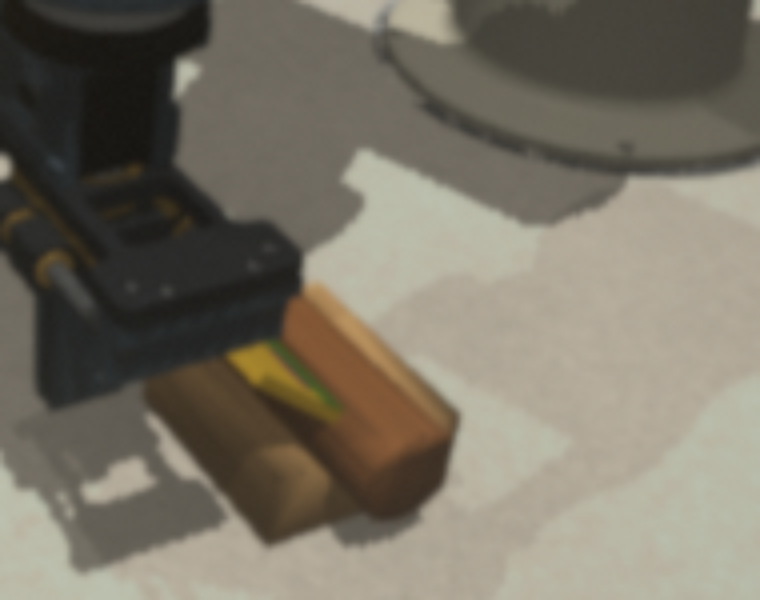

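Run:
```python
from h import *
print(proj("side",[ctrl.current_tool_pos()]))
F0=np.array(ctrl.current_contact_force())
r=ctrl.move_l(sp(.06,YB,.08),vel=.03,contact_N=1.0)
print(r,ctrl.current_t(),ctrl.current_contact_force()-F0,inst(ctrl.current_tool_pos()))
cv2.imwrite("pics/side2.png",ctrl.read_camera("side"))
for n,(x,y) in dict(side=(230,150)).items():
    a=cv2.imread(f"pics/{n}2.png")[y:y+150,x:x+190];cv2.imwrite(f"pics/{n}2c.png",cv2.resize(a,None,fx=4,fy=4))
```

```text
[[275.18660495 221.24396554]]
True 7.5167 [0.39350546 1.45443492 0.8968417 ] [0.08444516 0.00641862 0.0798069 ]
```

View pics/side2c.png

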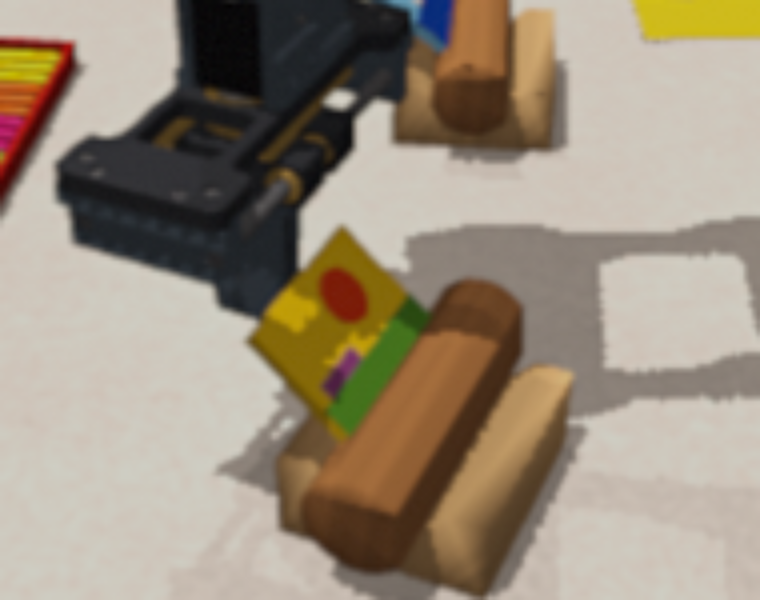

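Run:
```python
from h import *
F0=np.array(ctrl.current_contact_force())
for d in (42,34,26,18,11,6):
    t=np.radians(d); xb=-.003*max(0,(35-d)/35); zb=.047-.003*max(0,(35-d)/35)
    x=xb+.085*np.sin(t)+.003*np.cos(t)+.0165; z=zb+.085*np.cos(t)-.022
    ctrl.move_l(sp(x,YB,z),vel=.04)
    F=ctrl.current_contact_force()-F0
    print(d,ctrl.current_t(),np.round([F@ax,F@ay,F[2]],2),inst(ctrl.current_tool_pos()).round(4))
for n,(x,y) in dict(side=(230,150),scene=(340,150)).items():
    a=ctrl.read_camera(n);cv2.imwrite(f"pics/{n}3.png",a);a=a[y:y+150,x:x+190];cv2.imwrite(f"pics/{n}3c.png",cv2.resize(a,None,fx=4,fy=4))
```

```text
42 8.0333 [-1.31 -0.01 -1.32] [0.0755 0.0065 0.0883]
34 8.475 [ 0.11 -0.52 -0.42] [0.0663 0.0066 0.0956]
26 8.925 [ 0.31 -0.93 -1.31] [0.0556 0.0065 0.1008]
18 9.375 [-0.38  0.43 -0.95] [0.044  0.0066 0.1045]
11 9.7917 [-0.53 -0.42 -0.8 ] [0.0334 0.0065 0.1065]
6 10.1333 [-1.08 -0.18 -0.38] [0.0256 0.0065 0.1071]
```

View pics/side3c.png

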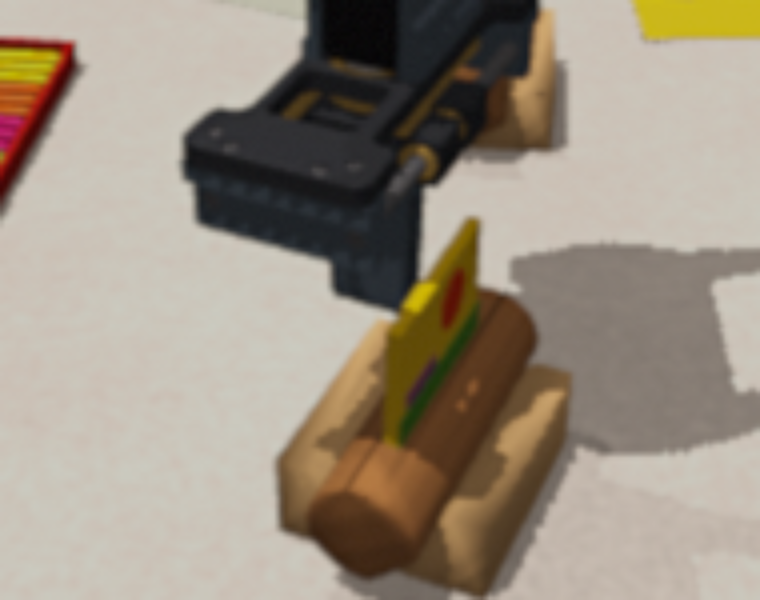

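View pics/scene3c.png

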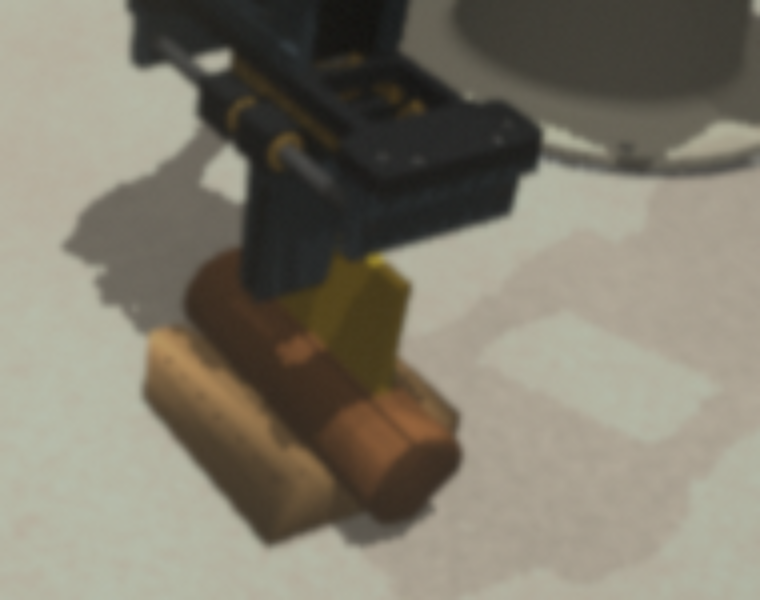

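```bash
cat >> h.py <<'E'
def show(obs):
    for d in (-10,-5,0,5,10):
        B=np.array([[-3,45,85],[-3,-45,85],[-3,45,22]])/1e3
        print(d,((proj("side",w(V,bar(YB,np.radians(d),B,-.003,.044)))-[230,150])*4).round().tolist())
E
python3 -c "
from h import *
show(0)
a=cv2.imread('pics/side3.png')[195:270,300:380];cv2.imwrite('pics/side3d.png',cv2.resize(a,None,fx=8,fy=8,interpolation=cv2.INTER_CUBIC))"
```

```text
-10 [[433.0, 349.0], [514.0, 230.0], [405.0, 457.0]]
-5 [[416.0, 342.0], [498.0, 223.0], [401.0, 454.0]]
0 [[399.0, 335.0], [483.0, 218.0], [397.0, 452.0]]
5 [[382.0, 330.0], [467.0, 214.0], [393.0, 451.0]]
10 [[365.0, 327.0], [452.0, 211.0], [389.0, 449.0]]
```

View pics/side3d.png

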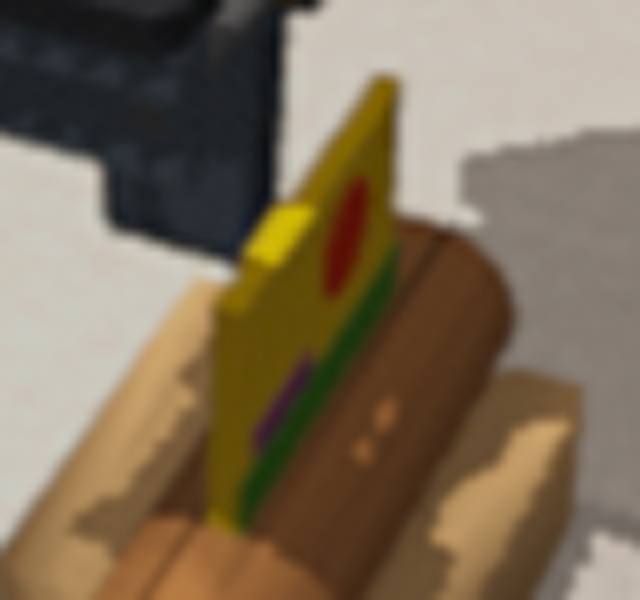

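Run:
```python
from h import *
p=inst(ctrl.current_tool_pos())
ctrl.move_l(sp(p[0]+.05,YB,p[2]),vel=.06)
ctrl.move_l(sp(p[0]+.08,YB,.26),vel=.15)
ctrl.sleep(.5);print(ctrl.current_t())
for n,(x,y) in dict(side=(230,150),scene=(340,150)).items():
    a=ctrl.read_camera(n);cv2.imwrite(f"pics/{n}4.png",a);a=a[y:y+150,x:x+190];cv2.imwrite(f"pics/{n}4c.png",cv2.resize(a,None,fx=4,fy=4))
```

```text
12.9083
```

View pics/side4c.png

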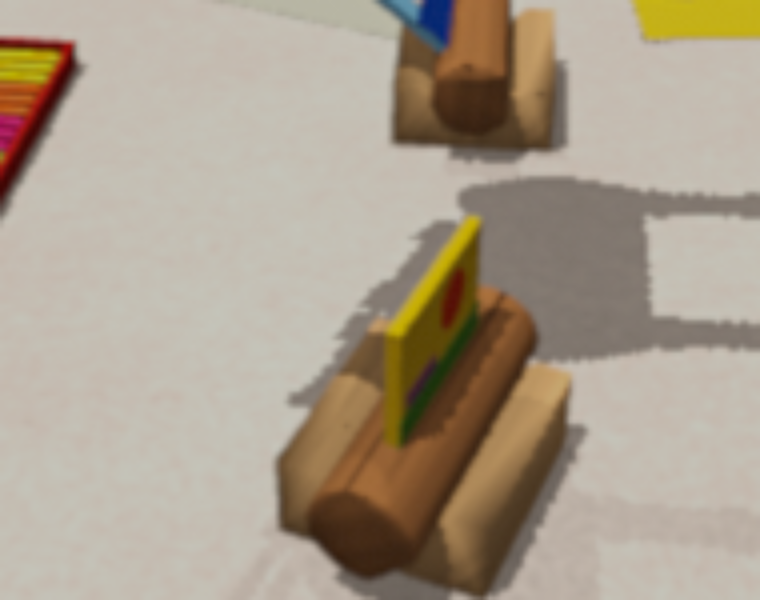

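View pics/scene4c.png

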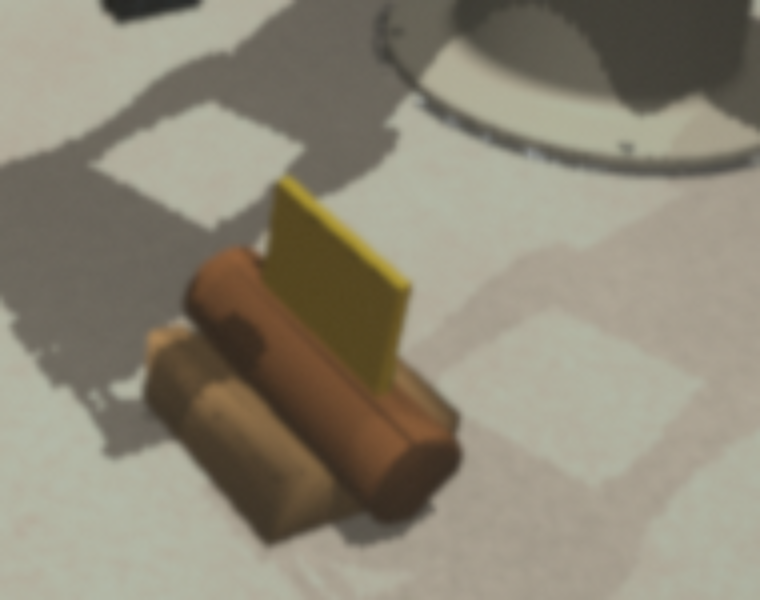

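Run:
```python
from h import *
B=np.array([[-3,45,85],[-3,-45,85],[-3,45,25]])/1e3;o1=np.array([[400,337],[479,220],[402,443]])/4+[230,150]
C=np.array([[-3,45,85],[-3,-45,85]])/1e3;o2=np.array([[411,287],[288,177]])/4+[340,150]
f=lambda v:np.r_[proj("side",w(V,bar(v[0],v[1],B,v[2],v[3])))-o1,proj("scene",w(V,bar(v[0],v[1],C,v[2],v[3])))-o2].ravel()
r=least_squares(f,[YB,0,-.003,.044],x_scale=[.01,.1,.01,.01]);print(r.x,np.degrees(r.x[1]),r.fun.round(1))
ctrl.sleep(.3);print(ctrl.current_tool_pos(),ctrl.current_contact_force())
a=ctrl.read_camera("scene");b=cv2.imread("pics/scene0.png");print("blue area diff",cv2.absdiff(a,b)[145:205,255:335].mean())
a=ctrl.read_camera("side");b=cv2.imread("pics/side0.png");print(cv2.absdiff(a,b)[125:190,315:375].mean())
cv2.imwrite("pics/side5.png",cv2.resize(a[100:280,240:440],None,fx=3,fy=3))
```

```text
[ 0.00567137  0.02899311 -0.00483207  0.04291067] 1.6611830373875374 [-0.4 -0.3  0.8 -0.4 -0.4  1.4 -0.2 -0.4 -0.1 -0.2]
[0.54577003 0.13267726 0.26002726] [-0.47531487  0.20176672 -1.04730362]
blue area diff 7.609652777777778
1.3837606837606837
```

View pics/side5.png

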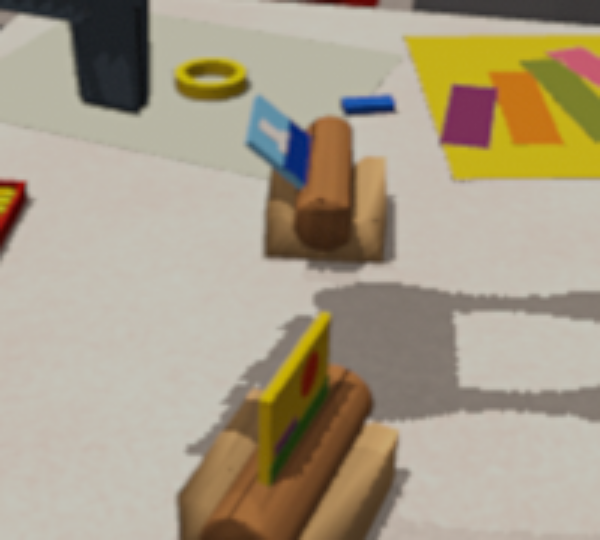

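Both views fit an upright board, about 1.7° off vertical, with the bar at x ≈ -5 mm and z ≈ 43 mm, so the flat is seated. In the side view the yellow board stands at about (295,395) in the crop. The blue board, at (275,140), still leans as it did at the start. The gripper is clear of both.

```bash
python3 -c "
from bench import ctrl
ctrl.sign_off();print(ctrl.current_t())"
```

```text
the job is handed in; nothing more can be done
the job is handed in; nothing more can be done
```

The yellow sun picture is upright on its own, and the job is handed in after about 13 s of the allowed 40. I found the stand in the two fixed-camera pictures. Then I pushed the picture's free edge over with the shut fingers along an arc in the stand's -x direction, and backed the gripper off.

- **Yellow picture:** the pictures taken after release fit an angle of about 1.7° from vertical. The bar's centre line is at x ≈ -5 mm, y ≈ +6 mm and z ≈ 43 mm in the stand's frame, which matches the flat resting on the -x wall. It did not move when the gripper left.
- **Blue picture:** still leaning as at the start. The side view of it is almost unchanged, with a mean pixel difference of about 1.4. The scene view differed more (about 7.6); I put that down to the arm's changed position and shadow, but did not look closer.
- **Force readings:** noise of around 1 N was as large as the push itself, so I judged the result from the pictures. The 1 N contact stop did come where the calibration predicted.

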